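Index the swivel dish stage to its green position

TASK

Draw the spring index pin of the swivel stage up by its red knob, swing the stage's arm round to the green tag, let the pin down, and move on gently until it drops fully home into the hole there; leave the stage locked. The tag only marks where to let the pin down: its hole lies a little farther on in the same direction, at a spot that must be found by feel. Never force the pin sideways or press it down hard on the metal, and do not let it drop in at the white tag's side. Leave the vial, the tube and the amber bottle standing where they are.

Things in the scene. Friction and masses are not known exactly. Their poses are not given: they have to be found in the camera images.
- stage_axis (a point): The upright turning axis of the swivel stage, at the top face (12 mm above the bench) of its fixed grey round base, 284 mm across. At the start the stage's one arm points from here roughly towards the robot. On the turning platter over the axis stands a stack of dishes, fixed to it, 69 mm across, its top 88 mm above the bench.
- knob_centre (a point): Centre of the red knob on the arm: an upright cylinder 24 mm in diameter, 26 mm high, 100 mm from the turning axis, pulled straight up to draw the index pin. With the pin home it spans 66 to 92 mm above the bench (this point 79 mm) and rises as it is drawn. Below it is a thin stem (10 mm thick, bare from 56 to 66 mm height).
- barrel_top (a point): Centre of the top of the dark steel plunger barrel under the knob, part of the arm: an upright cylinder 28 mm in diameter from 32 to 56 mm above the bench, 100 mm from the axis. The arm bar that carries it is 22 mm wide, its top 42 mm above the bench, and runs from the axis to 10 mm past the barrel's centre. Both sides of the barrel are free; the stage can be pushed round by it.
- pin_tip (a point): Flat, slightly bevelled lower end of the 8 mm thick index pin, straight below the knob; 16 mm above the bench when home. The holes are 10.5 mm wide with upright walls, in flat aluminium segments whose tops are 26 mm above the bench and which join without gaps, so a released pin rides on them until it meets a hole and drops in.
- index_pin: The steel index pin, rigid with the red knob, not touched by the robot; its origin lies on the pin's line at bench height when home. Its load against hole walls or segments must stay below 30 N.
- plunger (a joint): How far the pin is drawn up, m: 0 fully home in a hole, about 0.010 when its tip rests on top of the segments between holes, 0.014 at its upper stop. A spring pushes it down with about 5 N at home and 8.5 N fully drawn; it does not stay up by itself.
- swivel (a joint): Turn of the stage, rad: about 0 at the start (pin in the middle hole), positive counter-clockwise from above, stops at -1 and +1. It turns with light friction (about 1.2 N at the knob) and stays where it is left; the pin dragging on the segments adds 4 to 6 N.
- tag_green: Green round tag, 15 mm across, 3 mm thick, on the base, 131 mm from the axis; origin under its centre. It is on either side, some 0.58 rad round from the middle hole. It shows where to let the pin down, not the hole: the wanted hole lies 3 to 21 mm farther on (away from the middle hole), measured along the pin's path (radius 100 mm).
- tag_white: White round tag of the same size on the other side, short of the hole that is not wanted.
- vial: Clear vial with a black cap, 25 mm across, 54 mm high, standing near the stage; origin under its centre.
- tube: Tube with a blue cap, 34 mm across, 113 mm high, standing near the stage; origin under its centre.
- amber: Amber glass bottle, 52 mm across, 114 mm high, standing near the stage; origin under its centre.
Things that resemble listed ones, but are neither listed nor needed, are in the scene too. What is shaped like the tube but turquoise is not meant.

How it is judged (in metres and radians):
On the way, in this order (a step that is already met when the one before it is completed fails the run):
1. the pin is drawn up clear of the middle hole (value of joint plunger above 0.0085 m), for 0.1 s.
2. the stage has been swung away from the middle hole (distance of knob_centre from where it was at the start of the episode above 0.035 m), for 0.1 s.
At the end, for the whole second after the job is handed in: The pin is home (drawn less than 2 mm) in the hole beyond the green tag (pin within 45 mm of the tag's centre; the middle hole is some 70 mm off), the stage is at rest, and vial, tube and amber bottle stand upright within 20 mm of where they were (value of joint plunger below 0.002 m and horizontal distance between pin_tip and tag_green below 0.045 m and velocity of joint swivel between -0.02 and 0.02 rad/s and velocity of joint plunger between -0.01 and 0.01 m/s and angle between each of vial, tube, amber's own z axis and vertical below 0.2 rad and distance of each of vial, tube, amber from where it was at the start of the episode below 0.02 m); the robot touches nothing.
It fails at once if the index pin was loaded with more than 30 N against the stage (contact force between index_pin and anything else above 30 N).
It fails at once if the pin dropped into the hole by the white tag (value of joint plunger below 0.004 m and horizontal distance between pin_tip and tag_white below 0.045 m).
It fails at once if the black-capped vial was knocked over or shoved (angle between vial's own z axis and vertical above 0.35 rad or distance of vial from where it was at the start of the episode above 0.03 m).
It fails at once if the blue-capped tube was knocked over or shoved (angle between tube's own z axis and vertical above 0.35 rad or distance of tube from where it was at the start of the episode above 0.03 m).
It fails at once if the amber bottle was knocked over or shoved (angle between amber's own z axis and vertical above 0.35 rad or distance of amber from where it was at the start of the episode above 0.03 m).
It also fails if it takes over 42 s, if anything falls off the work surface, if the arm or the gripper's body presses on something with over 40 N, if the wrist force passes 120 N, or if a joint passes its speed limit or range.

ROBOT

A 7-joint arm with a two-finger parallel gripper is mounted at the origin on a cart in front of the work surface, level with it; the furniture and walls round the work are solid. World frame = base frame: x ahead of the robot, y to its left, z up, the work surface at z = 0. Lengths are in mm, angles in rad, forces in N, time in s.
With the tool pointing down it reaches from about 400 to 900 mm from the base axis. Payload 5.5 kg.
Tool frame: the origin (TCP) lies at the very end of the fingers, on their centre line; the grasp point (between the pads) lies 19 mm behind it; z points along the fingers, y is the direction in which the jaws open and shut (so a half turn about z gives the same grasp; the last joint's range is limited). The gripper opens to 92 mm and grips with 3 to 60 N. Pads are 19 mm wide; open, the fingers measure 130 mm over their backs; the gripper's body (75 mm by 190 mm) begins 47 mm behind the grasp point.
Start: joints at [-0.949, 0.501, -0.427, 1.55, 0.221, 1.138, -0.21], TCP at [228.211, 608.621, 226.729] pointing down, gripper open.
Joint ranges: [-2.88, 2.88], [-0.31, 2.03], [-1.54, 1.56], [0.2, 2.42], [-1.41, 4.55], [0.19, 2.02], [-2.57, 2.57]. Speed limits (rad/s): [2.57, 2.57, 3.14, 3.14, 3.14, 3.14, 3.14].

INTERFACE

Orientations are given as [roll, pitch, yaw] about the fixed x, y, z axes, in that order (R = Rz(yaw) Ry(pitch) Rx(roll)).
In Python, from bench import monitor, viewer, finish_job gives the robot as it stands. The module is installed in compiled form; this text tells all that it offers.
- The arm moves only by the tool apply_moves, never from a script. Its argument "rows" is a list that holds one entry, the list of rows, each a list of 7 numbers: the turn, a rotation vector about the tool's x, y, z in degrees, then the shift along the tool's x, y, z in mm, then the finger opening in mm, from 0 to 91.8. A call has 1 to 12 rows; each row shifts and turns the pose as measured when the row begins, along the tool's axes as they then stand; what a row does not reach is not made up. A row lasts 1/12 s, in which the tool goes at most 41.7 mm and 7.16 degrees, less where a joint would pass 70% of its speed; a pose out of reach is approached as far as the arm can. A call with a gripper value outside its range is refused whole. The fingers move at their own pace and stop on an object; "grip_force" is the grip in N (left out, the last holds). Time passes only in rows, so rows that do not move let the fingers close. It gives the time, the measured TCP pose, the force and the opening at its end, in the units of the state.
- monitor.get_obs(): the state, without advancing time (a new reading comes with each control period).
- viewer.grab_frame(name): name is "scene" or "top" or "wrist"; returns a dict with "image" (480x640x3 uint8, blue, green, red), "camera_matrix" (3x3 intrinsics, pixels), "dist_coeffs" ([k1, k2, p1, p2, k3] as OpenCV has them; the pictures are not rectified), "rvec" (rotation vector, rad) and "tvec" (3), from world to camera coordinates, as OpenCV has them. Camera axes: x right, y down, z forward; pixel columns grow to the right and rows downward; lengths in mm; the calibration is good to about 2 mm. A picture is of the moment at which its call begins. There is no depth.
- finish_job(): hands the job in, once; it reports no verdict.
The state is a dict: "t": time; "q": joint angles; "qvel": joint speeds; "tau": joint torques, N m; "tcp_pos": TCP position; "tcp_rot": TCP orientation; "ft_force": force on the tool from outside, world axes, zero at the start; "wrist_torque": the same for the moment, N m; "gripper_width": opening from 0.0 (shut) to 1.0 (fully open).
Only numpy, scipy, OpenCV 4.12 (cv2) and the standard library are available. Lean on these libraries where they do the work, as an engineer would, in place of code of your own. Each camera call takes 0.05 s, during which the arm holds its last target. There are 200 camera calls.

## Working session

There is one attempt and no reset: what is moved stays moved. The work goes in short steps, Python scripts to look and compute and a tool call to move; the robot and the scene stay as the last step left them, time stands still between calls to the robot, and variables do not carry over. Pictures are saved under pics/ and viewed, about 8 in all and at most 12, crops included, and the job is handed in when it is done.

Besides the shell and the picture viewer there is one more tool, called after "Call:" as name(argument=value, ...), one argument or row to a line, values as JSON. apply_moves: Moves the arm, as the interface text tells. Its arguments: {"type":"object","properties":{"rows":{"type":"array","items":{"type":"array","items":{"type":"array","items":{"type":"number"}}}},"grip_force":{"type":"number"}},"required":["rows"]}

```bash
mkdir -p pics; cat > h.py <<'E'
import numpy as np, cv2
from bench import monitor, viewer, finish_job
def grab(n,fn=None):
    f=viewer.grab_frame(n)
    if fn: cv2.imwrite('pics/'+fn,f['image'])
    return f
def ray(f,uv,z):
    K=np.array(f['camera_matrix'],float);d=np.array(f['dist_coeffs'],float)
    p=cv2.undistortPoints(np.array([[uv]],float),K,d)[0,0]
    R=cv2.Rodrigues(np.array(f['rvec'],float))[0];t=np.array(f['tvec'],float).ravel()
    c=-R.T@t;v=R.T@np.array([p[0],p[1],1.])
    return c+v*(z-c[2])/v[2]
def proj(f,P):
    return cv2.projectPoints(np.array([P],float),np.array(f['rvec'],float),np.array(f['tvec'],float),np.array(f['camera_matrix'],float),np.array(f['dist_coeffs'],float))[0].reshape(-1,2)
E
python3 - <<'E'
from h import *
for n in('top','scene'): grab(n,n+'1.png')
o=monitor.get_obs();print(o)
E
```

```text
{'t': 0.1, 'q': array([-0.94882251,  0.50178156, -0.42678178,  1.55138477,  0.22081512,
        1.13829876, -0.21029946]), 'qvel': array([ 1.18482534e-03, -1.11579217e-03, -2.66932939e-04, -2.39770116e-03,
        3.29019950e-04,  4.25514548e-05, -3.24632415e-04]), 'tau': array([-1.17103028e-02, -5.67870605e+01, -5.83870813e+00, -2.79908180e+01,
       -6.89463574e-02,  2.40820058e-02,  5.40875521e-05]), 'tcp_pos': array([228.05583396, 607.97772036, 225.74621848]), 'tcp_rot': array([-3.13977589e+00, -3.87455414e-05,  2.78285928e+00]), 'ft_force': array([ 0.17191914, -0.03736974, -0.01060165]), 'wrist_torque': array([0.00170797, 0.00969246, 0.00063697]), 'gripper_width': 1.0003547050771986}
```

View pics/top1.png

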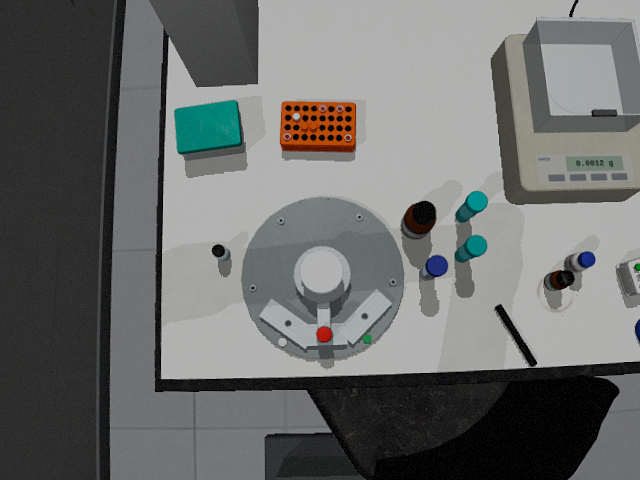

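View pics/scene1.png

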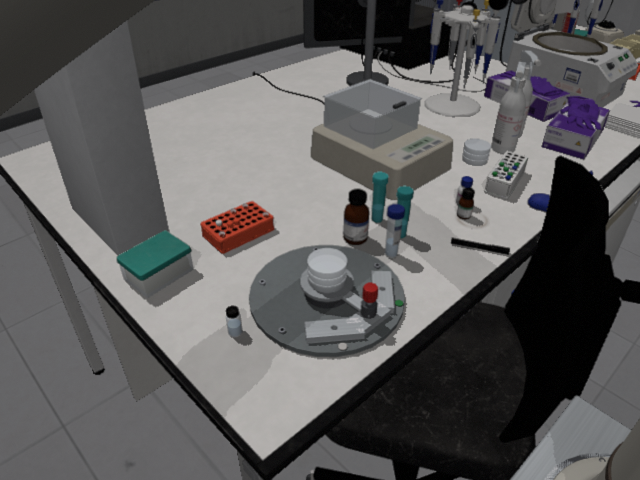

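The top view shows the knob at (324,334), the dish stack at (322,270), the green tag at (367,339) and the white tag at (283,342). The vial is at (219,251), the blue-capped tube at (436,266) and the amber bottle at (422,216). Next I'll convert these to world positions.

```bash
python3 - <<'E'
from h import *
f=grab('top');im=f['image'];hsv=cv2.cvtColor(im,cv2.COLOR_BGR2HSV)
def blob(lo,hi,box):
    x0,y0,x1,y1=box;m=cv2.inRange(hsv[y0:y1,x0:x1],lo,hi);ys,xs=np.nonzero(m);return (xs.mean()+x0,ys.mean()+y0,len(xs))
r=blob((0,150,90),(8,255,255),(305,320,345,350));g=blob((45,80,50),(85,255,255),(355,330,380,350));w=blob((0,0,190),(180,40,255),(274,335,292,350))
print(r,g,w)
k=ray(f,r[:2],85);G=ray(f,g[:2],14);W=ray(f,w[:2],14)
ax=ray(f,(322.5,270),88)
print('knob',k,'G',G,'W',W,'ax',ax)
# base ellipse centre fit
print('dist k-ax',np.linalg.norm((k-ax)[:2]),np.linalg.norm((G-ax)[:2]),np.linalg.norm((W-ax)[:2]))
# solve axis from G,W (131) and knob(100)
from scipy.optimize import least_squares
s=least_squares(lambda a:[np.hypot(*(a-k[:2]))-100,np.hypot(*(a-G[:2]))-131,np.hypot(*(a-W[:2]))-131],ax[:2]);print('axis',s.x,s.fun)
a=s.x
for n,P in(('k',k),('G',G),('W',W)):print(n,np.arctan2(*(P[:2]-a)[::-1]))
for n,uv,z in(('vial',(218,250),54),('tube',(437,265),113),('amber',(424,213),114),('h1',(288,323),26),('h2',(364,319),26),('base L',(243,280),12),('base R',(404,275),12),('turq',(476,245),113)):print(n,ray(f,uv,z))
x=im[180:370,190:500];cv2.imwrite('pics/c.png',cv2.resize(x,None,fx=2.5,fy=2.5,interpolation=cv2.INTER_CUBIC))
E
```

```text
(np.float64(323.6779661016949), np.float64(333.73446327683615), 177) (np.float64(366.672131147541), np.float64(338.24590163934425), 61) (np.float64(nan), np.float64(nan), 0)
knob [472.51925055 -30.78720433  85.        ] G [ 463.0442036  -102.24079007   14.        ] W [nan nan nan] ax [573.25056248 -31.95137078  88.        ]
dist k-ax 100.73803893134352 130.7135953227938 nan<stdin>:4: RuntimeWarning: Mean of empty slice.
  ret = ret.dtype.type(ret / rcount)
Traceback (most recent call last):
ValueError: Residuals are not finite in the initial point.
```

```bash
python3 - <<'E'
from h import *
f=grab('top');im=f['image']
k=np.array([472.5,-30.8]);G=np.array([463.,-102.2]);ax=np.array([573.2,-32.])
W=ray(f,(283,342),14)[:2]
from scipy.optimize import least_squares
s=least_squares(lambda a:[np.hypot(*(a-k))-100,np.hypot(*(a-G))-131,np.hypot(*(a-W))-131],ax);a=s.x;print('axis',a,s.fun)
for n,P in(('k',k),('G',G),('W',W)):print(n,P,np.arctan2(*(P-a)[::-1]))
for n,uv,z in(('vial',(218,250),54),('tube',(437,265),113),('amber',(424,213),114),('h1',(288,323),26),('h2',(364,319),26),('base L',(243,280),12),('base R',(404,275),12),('turq',(476,245),113)):
    P=ray(f,uv,z);print(n,P.round(1),np.hypot(*(P[:2]-a)).round(1),np.arctan2(*(P[:2]-a)[::-1]))
f2=grab('scene');h=cv2.cvtColor(f2['image'],cv2.COLOR_BGR2HSV)[275:305,355:385]
m=cv2.inRange(h,(0,150,90),(8,255,255));ys,xs=np.nonzero(m);u=(xs.mean()+355,ys.mean()+275);print('knob scene',u,len(xs),ray(f2,u,81),proj(f2,[[472.5,-30.8,79]]))
x=im[180:370,190:500];cv2.imwrite('pics/c.png',cv2.resize(x,None,fx=2.5,fy=2.5,interpolation=cv2.INTER_CUBIC))
E
```

```text
axis [572.12426288 -29.3320005 ] [-0.36492195  0.21680571  0.21748429]
k [472.5 -30.8] -3.1268583586930467
G [ 463.  -102.2] -2.5528386949941733
W [460.75963435  40.06502894] 2.584323739207053
vial [616.4 143.2  54. ] 178.1 1.3194464420535594
tube [ 572.2 -210.2  113. ] 180.9 -1.5702195093467766
amber [ 655.1 -194.8  114. ] 185.1 -1.105927428949327
h1 [492.4  29.9  26. ] 99.3 2.5026493815081916
h2 [495.4 -98.3  26. ] 103.2 -2.409534000873922
base L [569.  107.9  12. ] 137.2 1.5935234159704252
base R [ 569.  -171.1   12. ] 141.9 -1.5930032687762967
turq [ 601.6 -273.7  113. ] 246.1 -1.4508379961384605
knob scene (np.float64(370.08181818181816), np.float64(287.7)) 110 [480.43017553 -38.55286973  81.        ] [[370.4058147 293.2176883]]
```

View pics/c.png

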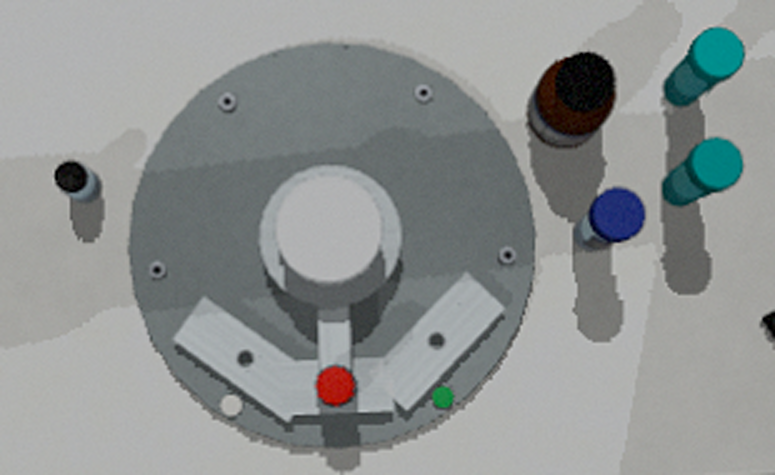

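The crop shows the segment hole beyond green at about crop (436,340), roughly 16 mm past the tag, but I will confirm that by feel. Green needs a counter-clockwise swing of about 0.574 rad. My plan is tangential jaws at tool yaw = arm angle − π, and I'll write a helper that prints the rows.

```bash
cat > plan.py <<'E'
import sys; from h import *
from scipy.spatial.transform import Rotation as Rr
def plan(tgt,yaw,n,op,spread=None):
    o=monitor.get_obs();p=np.array(o['tcp_pos']);R=Rr.from_euler('xyz',o['tcp_rot'])
    T=Rr.from_euler('xyz',[np.pi,0,yaw])
    w=(R.inv()*T).as_rotvec()
    rows=[]
    for i in range(n):
        d=R.inv().apply((np.array(tgt)-p)/n)
        rows.append([round(float(x),1) for x in np.degrees(w/n)]+[round(float(x),1) for x in d]+[op]); R=R*Rr.from_rotvec(w/n)
    print('t',round(o['t'],2),'p',p.round(1),'rot',np.round(o['tcp_rot'],3),'F',np.round(o['ft_force'],1),'w',round(o['gripper_width']*91.8,1),'q',np.round(o['q'],2))
    print(rows)
if __name__=='__main__':
    a=[float(x) for x in sys.argv[1:]];plan(a[:3],a[3],int(a[4]),a[5])
E
python3 plan.py 420 330 215 1.35 12 60
```

```text
t 0.25 p [228.1 608.3 226.2] rot [-3.141 -0.     2.783] F [ 0.4 -0.2  0.1] w 91.9 q [-0.95  0.5  -0.43  1.55  0.22  1.14 -0.21]
[[-0.0, 0.0, 6.8, -23.1, -16.1, 0.9, 60.0], [-0.0, 0.0, 6.8, -24.9, -13.2, 0.9, 60.0], [-0.0, 0.0, 6.8, -26.3, -10.2, 0.9, 60.0], [-0.0, 0.0, 6.8, -27.3, -7.0, 0.9, 60.0], [-0.0, 0.0, 6.8, -27.9, -3.7, 0.9, 60.0], [-0.0, 0.0, 6.8, -28.2, -0.3, 0.9, 60.0], [-0.0, 0.0, 6.8, -28.0, 3.0, 0.9, 60.0], [-0.0, 0.0, 6.8, -27.4, 6.4, 0.9, 60.0], [-0.0, 0.0, 6.8, -26.5, 9.6, 0.9, 60.0], [-0.0, 0.0, 6.8, -25.2, 12.7, 0.9, 60.0], [-0.0, 0.0, 6.8, -23.5, 15.6, 0.9, 60.0], [-0.0, 0.0, 6.8, -21.5, 18.3, 0.9, 60.0]]
```

Call:
apply_moves(
  rows=[
    [[0,0,6.8,-23,-16,1,60],[0,0,6.8,-25,-13,1,60],[0,0,6.8,-26,-10,1,60],[0,0,6.8,-27,-7,1,60],[0,0,6.8,-28,-4,1,60],[0,0,6.8,-28,0,1,60],[0,0,6.8,-28,3,1,60],[0,0,6.8,-27,6,1,60],[0,0,6.8,-27,10,1,60],[0,0,6.8,-25,13,1,60],[0,0,6.8,-24,16,1,60],[0,0,6.8,-22,18,1,60]],
  ],
  grip_force=25,
)

```text
t: 1.25
tcp_pos: [414.3, 321.3, 211.3]
tcp_rot: [-3.134, -0.004, 1.308]
ft_force: [0.7, -0.5, 0.2]
gripper_width: 0.656
```

```bash
python3 plan.py 470 -31 180 0.015 12 60
```

```text
t 1.25 p [414.3 321.3 211.3] rot [-3.134 -0.004  1.308] F [ 0.7 -0.5  0.2] w 60.2 q [-0.65  0.26 -0.06  1.89  0.01  0.99 -0.98]
[[-0.0, 0.0, 6.2, -27.2, 12.1, 2.4, 60.0], [-0.0, 0.0, 6.2, -25.7, 15.0, 2.4, 60.0], [-0.0, 0.0, 6.2, -23.9, 17.7, 2.4, 60.0], [-0.0, 0.0, 6.2, -21.9, 20.1, 2.4, 60.0], [-0.0, 0.0, 6.2, -19.6, 22.4, 2.5, 60.0], [-0.0, 0.0, 6.2, -17.1, 24.3, 2.5, 60.0], [-0.0, 0.0, 6.2, -14.4, 26.0, 2.5, 60.0], [-0.0, 0.0, 6.2, -11.5, 27.4, 2.5, 60.0], [-0.0, 0.0, 6.2, -8.5, 28.5, 2.5, 60.0], [-0.0, 0.0, 6.2, -5.4, 29.2, 2.5, 60.0], [-0.0, 0.0, 6.2, -2.2, 29.6, 2.6, 60.0], [-0.0, 0.0, 6.2, 1.0, 29.7, 2.6, 60.0]]
```

Call:
apply_moves(
  rows=[
    [[0,0,6.2,-27,12,2.5,60],[0,0,6.2,-26,15,2.5,60],[0,0,6.2,-24,18,2.5,60],[0,0,6.2,-22,20,2.5,60],[0,0,6.2,-20,22,2.5,60],[0,0,6.2,-17,24,2.5,60],[0,0,6.2,-14,26,2.5,60],[0,0,6.2,-12,27,2.5,60],[0,0,6.2,-9,28,2.5,60],[0,0,6.2,-5,29,2.5,60],[0,0,6.2,-2,30,2.5,60],[0,0,6.2,1,30,2.5,60]],
  ],
)

```text
t: 2.25
tcp_pos: [459.9, -47.7, 179.5]
tcp_rot: [-3.132, -0.001, -0.057]
ft_force: [0.0, 0.8, -0.5]
gripper_width: 0.656
```

```bash
python3 plan.py 472.5 -30.8 105 0.015 4 50;python3 - <<'E'
from h import *
f=grab('wrist','w1.png')
print(proj(f,[[472.5,-30.8,92],[572.1,-30,88]]), cv2.Rodrigues(np.array(f['rvec'],float))[0])
E
```

```text
t 2.25 p [459.9 -47.7 179.5] rot [-3.132e+00 -1.000e-03 -5.700e-02] F [ 0.   0.8 -0.5] w 60.2 q [-0.27  0.2   0.36  2.07 -0.1   0.88 -1.48]
[[-0.1, -0.0, -1.0, 2.9, -4.2, 18.7, 50.0], [-0.1, -0.0, -1.0, 3.0, -4.2, 18.6, 50.0], [-0.1, -0.0, -1.0, 3.0, -4.2, 18.6, 50.0], [-0.1, -0.0, -1.0, 3.1, -4.2, 18.6, 50.0]]
[[289.2383147  231.26687318]
 [274.01924849  53.61018181]] [[-0.05721368 -0.9983126  -0.00992762]
 [-0.95107384  0.05147689  0.30464517]
 [-0.30362007  0.02687177 -0.95241418]]
```

View pics/w1.png

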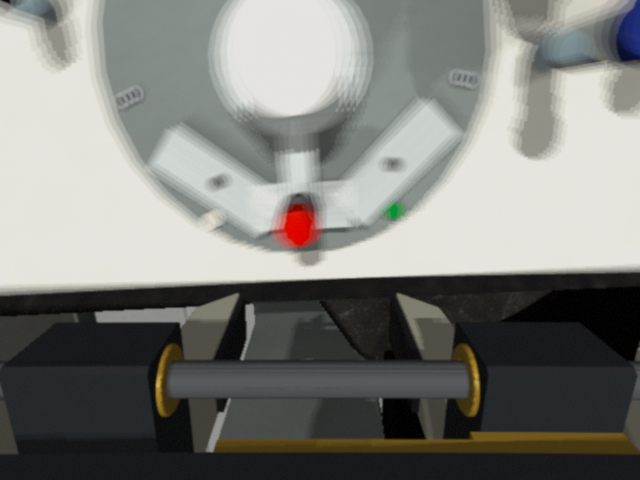

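The wrist view is motion-blurred, with the knob at about (299,225) and the holes at (218,181) and (392,163). I'll come closer, let it settle and measure again.

Call:
apply_moves(
  rows=[
    [[0,0,-1,3,-4,12,50],[0,0,-1,3,-4,12,50],[0,0,-1,3,-4,12,50],[0,0,-1,3,-4,12,50],[0,0,0,0,0,0,50],[0,0,0,0,0,0,50]],
  ],
)

```text
t: 2.8
tcp_pos: [474.1, -43.9, 130.9]
tcp_rot: [-3.137, -0.005, -0.009]
ft_force: [-0.1, 0.1, 0.3]
gripper_width: 0.544
```

```bash
python3 - <<'E'
from h import *
def red(f):
    h=cv2.cvtColor(f['image'],cv2.COLOR_BGR2HSV);m=cv2.inRange(h,(0,170,120),(8,255,255))|cv2.inRange(h,(175,170,120),(180,255,255))
    n,l,s,c=cv2.connectedComponentsWithStats(m);
    i=1+np.argmax(s[1:,4]);return c[i],s[i]
f=grab('wrist','w2.png');c,s=red(f)
print(c,s,ray(f,c,88),proj(f,[[472.5,-30.8,92],[472.5,-30.8,79]]))
u=(s[0]+s[2]/2,s[1]+s[2]/2);print('top disc',u,ray(f,u,92))
E
python3 plan.py 472.5 -30.8 62 0.015 6 50
```

```text
[291.03503185 280.20700637] [ 267  256   50   47 1570] [472.50526897 -30.41508066  88.        ] [[291.28287674 283.23739672]
 [292.83325721 273.77844496]]
top disc (np.float64(292.0), np.float64(281.0)) [473.72443183 -31.19725295  92.        ]
t 2.85 p [474.  -43.7 131. ] rot [-3.136 -0.005 -0.009] F [-0.2 -0.2 -0.4] w 50.1 q [-0.25  0.3   0.34  2.09 -0.15  0.77 -1.4 ]
[[-0.0, -0.0, -0.2, -0.3, -2.1, 11.5, 50.0], [-0.0, -0.0, -0.2, -0.3, -2.1, 11.5, 50.0], [-0.0, -0.0, -0.2, -0.3, -2.1, 11.5, 50.0], [-0.0, -0.0, -0.2, -0.3, -2.1, 11.5, 50.0], [-0.0, -0.0, -0.2, -0.3, -2.1, 11.5, 50.0], [-0.0, -0.0, -0.2, -0.2, -2.1, 11.5, 50.0]]
```

View pics/w2.png

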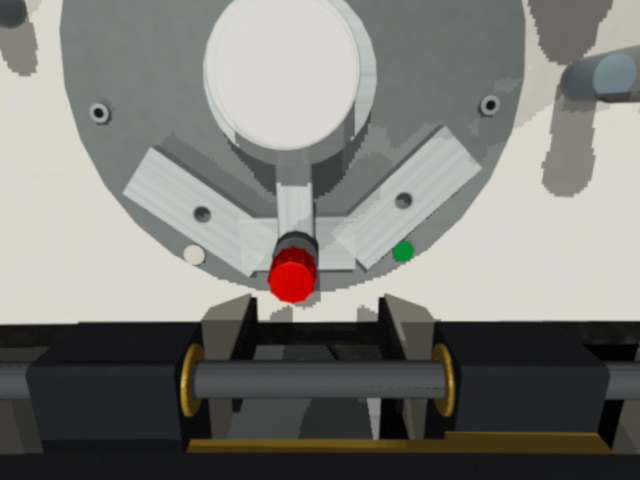

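The sharp view puts the knob at (291,280), the green tag at (402,251) and the green-side hole at (404,200). This agrees with the top camera to about 1 mm, so I'll line up and descend around the knob.

Call:
apply_moves(
  rows=[
    [[0,0,-0.7,-0.8,-6.5,0,50],[0,0,-0.7,-0.7,-6.5,4,50],[0,0,0,0,0,11,50],[0,0,0,0,0,11,50],[0,0,0,0,0,11,50],[0,0,0,0,0,11,50],[0,0,0,0,0,11,50],[0,0,0,0,0,8,50],[0,0,0,0,0,0,50],[0,0,0,0,0,0,50]],
  ],
)

```text
t: 3.68
tcp_pos: [474.6, -26.3, 61.6]
tcp_rot: [-3.135, -0.012, 0.022]
ft_force: [0.6, 0.3, -0.0]
gripper_width: 0.544
```

```bash
python3 plan.py 472.8 -30.8 62 0.015 1 30; python3 - <<'E'
from h import *
from h import *
import cv2
# hole/tag from saved w2 geometry is lost; use top for hole refinement
f=grab('top');print([ray(f,u,26).round(1) for u in ((364.4,316),(288,323))])
E
```

```text
t 3.68 p [474.6 -26.3  61.6] rot [-3.135 -0.012  0.022] F [ 0.6  0.3 -0. ] w 49.9 q [-0.23  0.42  0.28  2.13 -0.21  0.6  -1.35]
[[-0.4, -0.7, 0.4, -1.9, 4.5, -0.4, 30.0]]
[array([500.4, -99.2,  26. ]), array([492.4,  29.9,  26. ])]
```

Call:
apply_moves(
  rows=[
    [[-0.4,-0.7,0,-1.8,4.4,-0.4,34],[0,0,0,0,0,0,30],[0,0,0,0,0,0,28]],
  ],
  grip_force=8,
)

```text
t: 3.98
tcp_pos: [473.6, -31.2, 63.3]
tcp_rot: [3.141, -0.001, 0.022]
ft_force: [-0.1, -0.1, 0.4]
gripper_width: 0.377
```

```bash
python3 plan.py 472.8 -30.8 62 0.015 1 30
```

```text
t 3.98 p [473.6 -31.2  63.3] rot [ 3.141e+00 -1.000e-03  2.200e-02] F [-0.1 -0.1  0.4] w 34.6 q [-0.24  0.42  0.29  2.12 -0.2   0.62 -1.36]
[[0.1, -0.1, 0.4, -0.8, -0.4, 1.3, 30.0]]
```

Call:
apply_moves(
  rows=[
    [[0,0,0,-0.6,0,1,25],[0,0,0,0,0,0,20],[0,0,0,0,0,0,20],[0,0,0,0,0,0,20],[0,0,0,0,0,0,20],[0,0,0,0,0,0,20]],
  ],
  grip_force=8,
)

```text
t: 4.48
tcp_pos: [473.6, -31.2, 63.0]
tcp_rot: [3.141, -0.003, 0.023]
ft_force: [0.2, -0.0, -2.3]
gripper_width: 0.259
```

Knob is gripped (width 23.8 mm, no side force). I'll firm up the grip and lift about 12 mm.

Call:
apply_moves(
  rows=[
    [[0,0,0,0,0,0,18],[0,0,0,0,0,0,18],[0,0,0,0,0,-3,18],[0,0,0,0,0,-3,18],[0,0,0,0,0,-3,18],[0,0,0,0,0,-3,18],[0,0,0,0,0,0,18]],
  ],
  grip_force=30,
)

```text
t: 5.07
tcp_pos: [473.5, -31.2, 74.9]
tcp_rot: [3.14, -0.003, 0.023]
ft_force: [1.8, -0.6, -8.6]
gripper_width: 0.255
```

```bash
python3 plan.py 473.6 -31.2 75.5 0.015 1 18
```

```text
t 5.07 p [473.5 -31.2  74.9] rot [ 3.14e+00 -3.00e-03  2.30e-02] F [ 1.8 -0.6 -8.6] w 23.4 q [-0.25  0.4   0.3   2.12 -0.19  0.64 -1.37]
[[0.1, -0.1, 0.4, 0.1, -0.0, -0.6, 18.0]]
```

Call:
apply_moves(
  rows=[
    [[0,0,0,0,0,-0.5,18],[0,0,-2.5,0.1,4.4,0,18],[0,0,-2.5,0.1,4.4,0,18],[0,0,-2.5,0.1,4.4,0,18],[0,0,-2.5,0.1,4.4,0,18],[0,0,-2.5,0.1,4.4,0,18],[0,0,-2.5,0.1,4.4,0,18],[0,0,-2.5,0.1,4.4,0,18],[0,0,-2.5,0.1,4.4,0,18],[0,0,0,0,0,0,18]],
  ],
)

```text
t: 5.9
tcp_pos: [480.5, -66.2, 74.6]
tcp_rot: [3.14, -0.002, 0.385]
ft_force: [2.2, -0.7, -8.1]
gripper_width: 0.252
```

```bash
cat > st.py <<'E'
from h import *
o=monitor.get_obs();p=o['tcp_pos'];d=np.array(p[:2])-[573,-30.5]
print('t',round(o['t'],2),'p',np.round(p,1),'rot',np.round(o['tcp_rot'],3),'F',np.round(o['ft_force'],1),'r',np.hypot(*d).round(1),'swivel',round(np.arctan2(d[1],d[0])%(2*np.pi)-np.pi-.007,3),'w',o['gripper_width']*91.8)
E
python3 st.py
```

```text
t 5.9 p [480.5 -66.2  74.6] rot [ 3.14e+00 -2.00e-03  3.85e-01] F [ 2.2 -0.7 -8.1] r 99.1 swivel 0.361 w 23.150138004527044
```

Call:
apply_moves(
  rows=[
    [[0,0,-2.5,0.1,4.3,-0.2,18],[0,0,-2.5,0.1,4.3,0,18],[0,0,-2.5,0.1,4.3,0,18],[0,0,-2.5,0.1,4.3,0,18],[0,0,-2.3,0.1,4.2,0,18],[0,0,0,0,0,0,18],[0,0,0,0,0,0,18]],
  ],
)

```text
t: 6.48
tcp_pos: [490.2, -84.6, 73.8]
tcp_rot: [3.141, -0.002, 0.595]
ft_force: [2.0, 0.3, -8.1]
gripper_width: 0.251
```

```bash
python3 st.py; python3 -c "
from h import *
f=grab('wrist','w3.png')"
```

```text
t 6.48 p [490.2 -84.6  73.8] rot [ 3.141e+00 -2.000e-03  5.950e-01] F [ 2.   0.3 -8.1] r 98.9 swivel 0.571 w 23.065611172271275
```

View pics/w3.png

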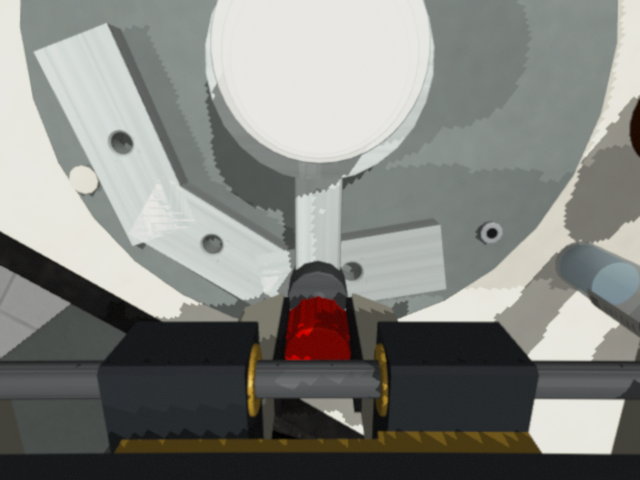

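The stage stands at the tag (swivel about 0.57). The green-side hole is visible at (350,270), just past the barrel in the swing direction. Next I'll ease the pin down onto the segment and release it.

Call:
apply_moves(
  rows=[
    [[0,0,0,0,0,0.5,18],[0,0,0,0,0,0.5,18],[0,0,0,0,0,0.3,18],[0,0,0,0,0,0,18]],
  ],
)

```text
t: 6.87
tcp_pos: [490.1, -84.3, 73.0]
tcp_rot: [3.14, -0.002, 0.593]
ft_force: [1.9, -1.6, -8.4]
gripper_width: 0.251
```

Call:
apply_moves(
  rows=[
    [[0,0,0,0,0,0,26],[0,0,0,0,0,0,30],[0,0,0,0,0,0,36],[0,0,0,0,0,0,36]],
  ],
)

```text
t: 7.2
tcp_pos: [489.8, -83.3, 74.3]
tcp_rot: [3.141, -0.002, 0.594]
ft_force: [-0.0, 0.4, 0.4]
gripper_width: 0.38
```

```bash
python3 st.py
```

```text
t 7.2 p [489.8 -83.3  74.3] rot [ 3.141e+00 -2.000e-03  5.940e-01] F [-0.   0.4  0.4] r 98.6 swivel 0.559 w 34.90194056209939
```

Call:
apply_moves(
  rows=[
    [[0,0,0,-0.8,1,5,42],[0,0,0,0,0.5,6,42],[0,0,0,0,0,7,42],[0,0,0,0,0,7,42],[0,0,0,0,0,5,42],[0,0,0,0,0,0,38],[0,0,0,0,0,0,34],[0,0,0,0,0,0,32]],
  ],
)

```text
t: 7.87
tcp_pos: [489.2, -84.8, 40.3]
tcp_rot: [-3.14, -0.0, 0.594]
ft_force: [0.1, -0.2, -1.4]
gripper_width: 0.36
```

```bash
python3 st.py
```

```text
t 7.87 p [489.2 -84.8  40.3] rot [-3.14  -0.     0.594] F [ 0.1 -0.2 -1.4] r 99.9 swivel 0.568 w 33.05803552766627
```

Call:
apply_moves(
  rows=[
    [[0,0,-0.3,0,0.8,-0.2,31],[0,0,-0.3,0,0.8,-0.2,31],[0,0,-0.3,0,0.8,0,31],[0,0,-0.4,0,0.8,0,31],[0,0,-0.4,0,0.8,0,31],[0,0,-0.4,0,0.8,0,31]],
  ],
)

```text
t: 8.37
tcp_pos: [490.5, -86.0, 40.7]
tcp_rot: [-3.136, 0.0, 0.636]
ft_force: [-1.5, 3.5, -0.0]
gripper_width: 0.339
```

```bash
python3 st.py
```

```text
t 8.37 p [490.5 -86.   40.7] rot [-3.136  0.     0.636] F [-1.5  3.5 -0. ] r 99.4 swivel 0.586 w 31.085788305852823
```

Call:
apply_moves(
  rows=[
    [[0,0,0,0,1.2,0,31],[0,0,0,0,1.2,0,31],[0,0,0,0,1.2,0,31],[0,0,0,0,1.2,0,31]],
  ],
)

```text
t: 8.7
tcp_pos: [490.6, -86.0, 40.5]
tcp_rot: [-3.128, 0.002, 0.64]
ft_force: [-2.2, 4.4, 2.1]
gripper_width: 0.339
```

```bash
python3 st.py
```

```text
t 8.7 p [490.6 -86.   40.5] rot [-3.128e+00  2.000e-03  6.400e-01] F [-2.2  4.4  2.1] r 99.4 swivel 0.586 w 31.08551891181848
```

Call:
apply_moves(
  rows=[
    [[0,0,0,0,1.7,0,31],[0,0,0,0,1.9,0,31]],
  ],
)

```text
t: 8.87
tcp_pos: [490.8, -86.6, 40.4]
tcp_rot: [-3.123, 0.004, 0.642]
ft_force: [-2.4, 5.7, 3.4]
gripper_width: 0.338
```

```bash
python3 st.py
```

```text
t 8.87 p [490.8 -86.6  40.4] rot [-3.123  0.004  0.642] F [-2.4  5.7  3.4] r 99.5 swivel 0.592 w 31.064001868355355
```

Call:
apply_moves(
  rows=[
    [[-0.4,0,0,0,2,-0.2,31],[-0.4,0,0,0,2,-0.2,31],[-0.2,0,0,0,2,0,31]],
  ],
)

```text
t: 9.12
tcp_pos: [491.7, -88.1, 40.6]
tcp_rot: [-3.134, 0.006, 0.644]
ft_force: [-4.2, 4.9, 5.0]
gripper_width: 0.335
```

```bash
python3 st.py
```

```text
t 9.12 p [491.7 -88.1  40.6] rot [-3.134  0.006  0.644] F [-4.2  4.9  5. ] r 99.6 swivel 0.61 w 30.79127515128501
```

Call:
apply_moves(
  rows=[
    [[-0.3,0,-0.3,0,2,-0.2,31],[-0.3,0,-0.3,0,2,-0.2,31],[-0.2,0,-0.3,0,2,-0.1,31],[-0.2,0,-0.3,0,2,0,31]],
  ],
)

```text
t: 9.45
tcp_pos: [492.9, -89.6, 40.7]
tcp_rot: [3.141, 0.009, 0.669]
ft_force: [-3.0, 5.2, 5.0]
gripper_width: 0.337
```

```bash
python3 st.py
```

```text
t 9.45 p [492.9 -89.6  40.7] rot [3.141 0.009 0.669] F [-3.   5.2  5. ] r 99.6 swivel 0.629 w 30.929085078576033
```

Call:
apply_moves(
  rows=[
    [[-0.2,0,-0.3,0,2,-0.1,31],[-0.2,0,-0.3,0,2,-0.1,31],[-0.2,0,-0.3,0,2,-0.1,31],[-0.2,0,-0.3,0,2,0,31],[-0.2,0,-0.3,0,2,0,31],[-0.2,0,-0.3,0,2,0,31]],
  ],
)

```text
t: 9.95
tcp_pos: [494.8, -92.0, 40.8]
tcp_rot: [3.135, 0.014, 0.708]
ft_force: [-2.9, 5.0, 4.0]
gripper_width: 0.34
```

```bash
python3 st.py
```

```text
t 9.95 p [494.8 -92.   40.8] rot [3.135 0.014 0.708] F [-2.9  5.   4. ] r 99.4 swivel 0.659 w 31.236936293546123
```

Call:
apply_moves(
  rows=[
    [[0,0.2,-0.1,0,2,0,31],[0,0.2,-0.1,0,2,0,31],[0,0.2,-0.1,0,2,0,31],[-0.1,0.2,-0.1,0,2,0,31],[-0.1,0,-0.1,0,2,0,31],[-0.1,0,-0.1,0,2,0,31]],
  ],
)

```text
t: 10.45
tcp_pos: [496.5, -94.3, 40.6]
tcp_rot: [-3.139, 0.004, 0.724]
ft_force: [-3.3, 4.6, 3.9]
gripper_width: 0.339
```

```bash
python3 st.py
```

```text
t 10.45 p [496.5 -94.3  40.6] rot [-3.139  0.004  0.724] F [-3.3  4.6  3.9] r 99.6 swivel 0.688 w 31.101041889804424
```

Call:
apply_moves(
  rows=[
    [[-0.2,0,-0.2,0,2,0,31],[-0.2,0,-0.2,0,2,0,31],[-0.2,0.1,-0.2,0,2,0,31],[-0.2,0.1,-0.2,0,2,0,31],[-0.2,0,-0.2,0,2,0,31]],
  ],
)

```text
t: 10.87
tcp_pos: [498.4, -96.5, 40.7]
tcp_rot: [3.139, 0.003, 0.746]
ft_force: [-4.0, 4.8, 3.1]
gripper_width: 0.335
```

```bash
python3 st.py
```

```text
t 10.87 p [498.4 -96.5  40.7] rot [3.139e+00 3.000e-03 7.460e-01] F [-4.   4.8  3.1] r 99.6 swivel 0.718 w 30.782975723418964
```

Call:
apply_moves(
  rows=[
    [[-0.1,0,-0.2,0,2,0,31],[-0.1,0,-0.2,0,2,0,31],[-0.1,0,-0.2,0,2,0,31],[-0.1,0,-0.2,0,2,0,31]],
  ],
)

```text
t: 11.2
tcp_pos: [499.8, -98.2, 40.7]
tcp_rot: [-3.141, 0.006, 0.764]
ft_force: [-3.3, 5.4, 3.2]
gripper_width: 0.339
```

```bash
python3 st.py
```

```text
t 11.2 p [499.8 -98.2  40.7] rot [-3.141  0.006  0.764] F [-3.3  5.4  3.2] r 99.7 swivel 0.739 w 31.14188138134536
```

Call:
apply_moves(
  rows=[
    [[-0.1,0.1,-0.2,0,2,0,31],[-0.1,0.1,-0.2,0,2,0,31],[-0.1,0,-0.2,0,2,0,31]],
  ],
)

```text
t: 11.45
tcp_pos: [502.5, -101.5, 40.8]
tcp_rot: [3.14, 0.004, 0.776]
ft_force: [-1.6, 0.1, -1.6]
gripper_width: 0.335
```

```bash
python3 st.py
```

```text
t 11.45 p [ 502.5 -101.5   40.8] rot [3.14  0.004 0.776] F [-1.6  0.1 -1.6] r 100.1 swivel 0.781 w 30.724673219644945
```

The resistance vanished suddenly, so I'll check by camera whether the pin dropped.

```bash
python3 st.py; python3 -c "
from h import *
a=grab('scene')['image'][235:355,310:470];b=grab('wrist')['image'][160:480,140:500]
a=cv2.resize(a,(440,330),interpolation=cv2.INTER_CUBIC);b=cv2.resize(b,(360,330))
cv2.imwrite('pics/d.png',np.hstack([a,b]))"
```

```text
t 11.45 p [ 502.5 -101.5   40.8] rot [3.14  0.004 0.776] F [-1.6  0.1 -1.6] r 100.1 swivel 0.781 w 30.724673219644945
```

View pics/d.png

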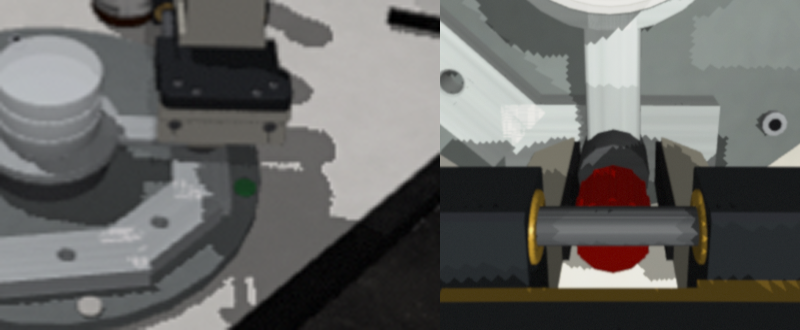

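Call:
apply_moves(
  rows=[
    [[0,0,0,0,0.8,0,31],[0,0,0,0,1,0,31],[0,0,0,0,1,0,31]],
  ],
)

```text
t: 11.8
tcp_pos: [502.9, -102.1, 40.6]
tcp_rot: [-3.139, 0.005, 0.776]
ft_force: [-3.1, 4.4, 4.2]
gripper_width: 0.336
```

```bash
python3 st.py
```

```text
t 11.8 p [ 502.9 -102.1   40.6] rot [-3.139  0.005  0.776] F [-3.1  4.4  4.2] r 100.2 swivel 0.789 w 30.864520213078848
```

Not conclusive either way. I'll open, rise clear and measure the knob height.

Call:
apply_moves(
  rows=[
    [[0,0,0,0,-1.5,0,42],[0,0,0,0,0,0,44],[0,0,0,0,0,-12,44],[0,0,0,0,0,-20,44],[0,0,0,0,0,-25,44],[0,0,0,0,0,-25,44],[0,0,0,-15,0,-15,44],[0,0,0,-15,0,0,44],[0,0,0,0,0,0,44],[0,0,0,0,0,0,44]],
  ],
)

```text
t: 12.63
tcp_pos: [484.9, -127.8, 147.7]
tcp_rot: [3.131, 0.0, 0.772]
ft_force: [0.3, 0.6, -0.0]
gripper_width: 0.481
```

```bash
python3 st.py; python3 - <<'E'
from h import *
fw=grab('wrist');fs=grab('scene')
A=np.array([573,-30.5])
for s in (0.76,0.78):
  ph=np.pi+.007+s;k=A+100*np.array([np.cos(ph),np.sin(ph)])
  for z in(92,102,66,76,56):print(s,z,k.round(1),'wrist',proj(fw,[[*k,z]]).round(1),'scene',proj(fs,[[*k,z]]).round(1))
a=cv2.resize(fs['image'][235:355,310:470],(440,330),interpolation=cv2.INTER_CUBIC);b=cv2.resize(fw['image'][130:480,140:500],(360,330))
cv2.imwrite('pics/e.png',np.hstack([a,b]));cv2.imwrite('pics/w5.png',fw['image'])
for f in(fw,fs):
  h=cv2.cvtColor(f['image'],cv2.COLOR_BGR2HSV);m=cv2.inRange(h,(0,150,40),(8,255,255))
  n,l,s,c=cv2.connectedComponentsWithStats(m)
  for i in range(1,n):
    if s[i,4]>30:print(c[i],s[i])
E
```

```text
t 12.63 p [ 484.9 -127.8  147.7] rot [3.131 0.    0.772] F [ 0.3  0.6 -0. ] r 131.3 swivel 0.828 w 44.12293781746898
0.76 92 [501.  -99.9] wrist [[299.7 212.2]] scene [[385.6 260.5]]
0.76 102 [501.  -99.9] wrist [[299.1 216.9]] scene [[386.1 256. ]]
0.76 66 [501.  -99.9] wrist [[301.  201.7]] scene [[384.4 271.9]]
0.76 76 [501.  -99.9] wrist [[300.5 205.5]] scene [[384.8 267.5]]
0.76 56 [501.  -99.9] wrist [[301.4 198.2]] scene [[383.9 276.2]]
0.78 92 [ 502.4 -101.3] wrist [[303.5 212.2]] scene [[385.5 259.7]]
0.78 102 [ 502.4 -101.3] wrist [[303.1 216.9]] scene [[386.  255.2]]
0.78 66 [ 502.4 -101.3] wrist [[304.4 201.6]] scene [[384.3 271.1]]
0.78 76 [ 502.4 -101.3] wrist [[304.1 205.4]] scene [[384.8 266.8]]
0.78 56 [ 502.4 -101.3] wrist [[304.7 198.1]] scene [[383.8 275.4]]
[301.7733479  207.41561988] [ 278  181   48   53 1831]
[566.22222222  24.        ] [564  16   6  16  45]
[635.6   73.05] [630  64  10  16  40]
[237.21857923 227.29657228] [ 201  202   73   51 2013]
[384.30516432 264.92018779] [378 256  14  19 213]
```

View pics/e.png

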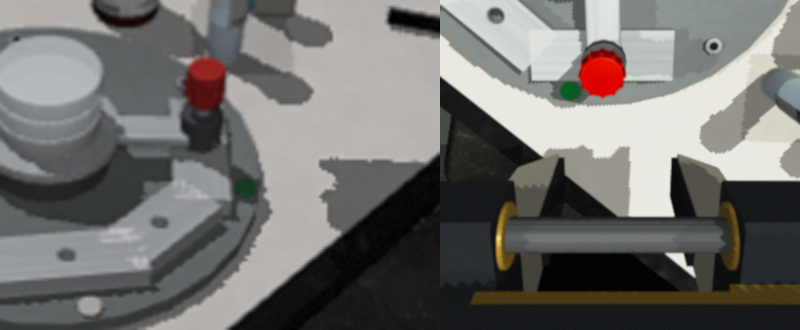

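The scene crop shows the red knob (384,265) sitting close above the barrel. I'll calibrate against the first picture, where the pin was home.

```bash
python3 - <<'E'
from h import *
fs=grab('scene');fw=grab('wrist')
def red(im,box):
  x0,y0,x1,y1=box;h=cv2.cvtColor(im[y0:y1,x0:x1],cv2.COLOR_BGR2HSV);m=cv2.inRange(h,(0,150,40),(8,255,255));ys,xs=np.nonzero(m);return xs.mean()+x0,ys.mean()+y0,ys.min()+y0,ys.max()+y0,xs.min()+x0,xs.max()+x0
print('scene1',red(cv2.imread('pics/scene1.png'),(355,275,385,310)),proj(fs,[[473,-31,79]]))
print('now',red(fs['image'],(370,245,400,285)))
def cyl(f,k,z0):
  t=np.linspace(0,6.28,60);P=[[k[0]+12*np.cos(a),k[1]+12*np.sin(a),z] for a in t for z in(z0,z0+26)]
  q=proj(f,P);return q.min(0).round(1),q.max(0).round(1)
print('cyl start',cyl(fs,(473,-31),66))
for z in(66,76):print(z,'scene',cyl(fs,(501.5,-100.5),z),'wrist',cyl(fw,(501.5,-100.5),z))
print(red(fw['image'],(270,150,340,250)))
E
```

```text
scene1 (np.float64(369.68200836820085), np.float64(292.3221757322176), np.int64(283), np.int64(302), np.int64(363), np.int64(377)) [[370.26130614 293.00662126]]
now (np.float64(384.27314814814815), np.float64(264.9537037037037), np.int64(256), np.int64(274), np.int64(378), np.int64(391))
cyl start (array([362.5, 282.2]), array([378.2, 303.9]))
66 scene (array([377.5, 255.8]), array([392.6, 276.1])) wrist (array([280.5, 181.6]), array([326.7, 235.1]))
76 scene (array([377.9, 251.3]), array([393.1, 271.8])) wrist (array([279. , 184.6]), array([327.3, 240.9]))
(np.float64(304.0552871712292), np.float64(207.47826086956522), np.int64(181), np.int64(233), np.int64(280), np.int64(327))
```

Both views match a fully home knob: in the scene, measured rows are 256–274 against 256–276 predicted when home and 251–272 when raised. The gripper is clear, so I'll hand in.

```bash
python3 - <<'E'
from h import *
a=cv2.imread('pics/top1.png');b=grab('top')['image']
for n,(x,y) in dict(vial=(218,252),tube=(436,268),amber=(420,218)).items():
    s=np.s_[y-18:y+18,x-14:x+14];print(n,cv2.absdiff(a[s],b[s]).mean())
print(finish_job())
E
```

```text
vial 7.616071428571429
tube 34.83862433862434
amber 6.182208994708994
the job is handed in; nothing more can be done
None
```

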